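Clear the high chair tray after the snack

TASK

Clear the high chair tray: stand the ramekin upright in the square washing-up tub, lay the spoon bowl up and lengthwise in the oblong cutlery tray, stand the snack pot upright in the round pot stand, and put the two loose pegs back upright in the pegboard toy, the round peg down in the round well and the square peg down in the square well. Leave the beaker standing where it is, and do not tip the ramekin or the snack pot over on the way.

Things in the scene. Friction and masses are not known exactly. Their poses are not given: they have to be found in the camera images.
- ramekin: White ceramic ramekin, open at the top: straight round wall 60 mm outside diameter, 42 mm high, wall 4 mm, about 130 g. Origin: centre of its underside, z up. Starts on the clear acrylic high chair tray (its floor 5 mm above the worktop, rim 14 mm).
- snack_pot: Closed round snack pot: white body 55 mm diameter and 46 mm high, then a grey twist cap 58 mm diameter to 63 mm height (a flat 1.5 mm boss on top); about 90 g. The cap is on tight and does not turn. Origin: centre of its underside, z up. Starts on the clear acrylic high chair tray (its floor 5 mm above the worktop, rim 14 mm).
- round_peg: Loose blue toy peg, an upright cylinder 30 mm diameter, 60 mm high, 40 g. Origin: centre of its underside, z up. Starts on the clear acrylic high chair tray (its floor 5 mm above the worktop, rim 14 mm).
- square_peg: Loose blue toy peg of square section, 30 x 30 mm, 60 mm high, standing, 40 g. Origin: centre of its underside; x and y square to its side faces, z up. Starts on the clear acrylic high chair tray (its floor 5 mm above the worktop, rim 14 mm).
- spoon: Lime green toddler spoon, 134 mm long, 30 g, lying bowl up. Origin: underside, near its middle and centre of mass; x along it towards the bowl, z up. Handle: bar 14 mm wide, 12 mm high, x = -68 to +31 mm. Round bowl 39 mm across, 13 mm high, centred at x = +46 mm. Starts on the clear acrylic high chair tray (its floor 5 mm above the worktop, rim 14 mm).
- beaker: Bystander: yellow open beaker on the tray insert, 58 mm diameter at the rim, 48 mm at the foot, 70 mm high, 120 g. Origin: centre of its underside. It stays where it is. (An orange pouch cap, 26 mm diameter and 8 mm high, also lies in the middle of the tray insert and does not matter.)
- wash_tub: Grey square open washing-up tub, fixed to the worktop, 140 x 140 mm outside, 45 mm high, walls and floor 4 mm thick. Origin: centre of its underside on the worktop, x and y along its sides, z up.
- cutlery_tray: Pale wooden oblong open cutlery tray, fixed, 90 mm (its x) by 170 mm (its y) outside, 25 mm high, walls and floor 4 mm thick. Origin: centre of its underside, z up; y along its length.
- pot_stand: Round cork pot stand, fixed: a shallow dish 90 mm outside diameter with a rim 15 mm high and 4 mm thick around a flat floor 5 mm above the worktop. Origin: centre of its underside, z up.
- pegboard: Wooden pegboard toy, fixed, 80 mm (x) by 170 mm (y), top 30 mm above the worktop. A fixed blue round peg (30 mm diameter, top at 72 mm) stands in its middle. Centred at (0, +55 mm) is an empty round well 46 mm across, at (0, -55 mm) an empty square well 46 mm wide; both 18 mm deep (floor 12 mm above the worktop). Origin: centre of its underside, z up.

How it is judged:
At the end, for the whole second after the job is handed in: Ramekin upright on tub floor; spoon flat, bowl up on cutlery tray floor, within 0.4 rad of its length, 35 mm across and 30 mm along of centre; pot upright on stand floor within 16 mm; each peg upright on its own well's floor within 12 mm per board axis; upright = 0.12 rad; all released, at rest (x of ramekin in the frame of wash_tub between -0.045 and 0.045 m and y of ramekin in the frame of wash_tub between -0.045 and 0.045 m and z of ramekin in the frame of wash_tub between 0 and 0.01 m and angle between each of ramekin, snack_pot, round_peg, square_peg's own z axis and vertical below 0.12 rad and horizontal distance between snack_pot and pot_stand below 0.016 m and z of snack_pot in the frame of pot_stand between 0 and 0.01 m and x of round_peg in the frame of pegboard between -0.012 and 0.012 m and y of round_peg in the frame of pegboard between 0.043 and 0.067 m and z of round_peg in the frame of pegboard between 0.005 and 0.018 m and x of square_peg in the frame of pegboard between -0.012 and 0.012 m and y of square_peg in the frame of pegboard between -0.067 and -0.043 m and z of square_peg in the frame of pegboard between 0.005 and 0.018 m and x of spoon in the frame of cutlery_tray between -0.035 and 0.035 m and y of spoon in the frame of cutlery_tray between -0.03 and 0.03 m and z of spoon in the frame of cutlery_tray between 0 and 0.01 m and angle between spoon's own z axis and vertical below 0.15 rad and angle between the x axis of spoon and the y axis of cutlery_tray, either way round below 0.4 rad and linear speed of each of ramekin, snack_pot, round_peg, square_peg, spoon below 0.02 m/s); the robot touches nothing.
It fails at once if the beaker is shifted by more than 25 mm or tipped (distance of beaker from where it was at the start of the episode above 0.025 m or angle between beaker's own z axis and vertical above 0.4 rad).
It fails at once if the ramekin or the snack pot is tipped over (angle between any of ramekin, snack_pot's own z axis and vertical above 1 rad).
It also fails if it takes over 128 s, if anything falls off the work surface, if the arm or the gripper's body presses on something with over 40 N, if the wrist force passes 120 N, or if a joint passes its speed limit or range.

ROBOT

A 6-joint arm with a two-finger parallel gripper is mounted at the origin on the work surface. World frame = base frame: x ahead of the robot, y to its left, z up, the work surface at z = 0. Lengths are in m, angles in rad, forces in N, time in s.
With the tool pointing down it reaches from about 0.275 to 1 m from the base axis. Payload 8.4 kg.
Tool frame: the origin (TCP) lies midway between the tips of the shut fingers; the grasp point (between the pads) lies 19 mm behind it; z points along the fingers, y is the line along which they close (so a half turn about z gives the same grasp; the last joint's range is limited). The gripper opens to 85 mm and grips with 20 to 120 N. Pads are 22 mm wide; open, the fingers measure 114 mm over their backs; the gripper's body (76 mm by 85 mm) begins 54 mm behind the grasp point. The pads swing forward as they close: fully open they stand 13 mm farther back than shut.
Start: joints at [1.299, 0.353, 1.633, -0, 1.155, -0.002], TCP at [0.167, 0.602, 0.231] pointing down, gripper open.
Joint ranges: [-2.63, 2.63], [-0.92, 2.1], [0.06, 2.66], [-1.3, 4.44], [0, 2.69], [-3.02, 3.02]. Speed limits (rad/s): [2.22, 2.22, 2.79, 3.14, 3.14, 3.14].

INTERFACE

Orientations are given as a 3x3 rotation matrix whose columns are the frame's x, y, z axes.
In Python, from station import * gives the robot as it stands.
- The arm moves only by the shell command python3 -m pendant 'ROWS' [OPENING] [FORCE]. ROWS is JSON, a list that holds one entry, the list of rows, each a list of 6 numbers: the shift along the tool's x, y, z in units of 200 mm (1.0 is 200 mm), then the turn, a rotation vector about the tool's x, y, z in units of pi/2 rad (1.0 is pi/2 rad). A call has exactly 5 rows; each row is the pose to reach, as a shift and turn from the pose commanded when the call began, along the tool's axes at that moment; what a row does not reach only later rows make up. A row lasts 1/8 s, in which the tool goes at most 62.5 mm and 10.7 degrees, less where a joint would pass 70% of its speed; a pose out of reach is approached as far as the arm can. A call with a number of a shift or a turn outside -1 to 1 is refused whole. A call with a gripper value outside its range is refused whole. OPENING is the opening, from 0 (shut) to 1 (fully open), set as the call begins (- or left out, the last holds). The fingers move at their own pace and stop on an object; FORCE is the grip in N (left out, the last holds). Time passes only in rows, so rows that repeat a pose let the fingers close, or fill a call up. It gives the time, the measured TCP pose, the force, the opening and the grip force at its end, in the units of the state.
- sense(): the state, without advancing time (a new reading comes with each control period).
- get_image(name): name is "side" or "top" or "wrist"; returns a dict with "color" (384x512x3 uint8, red, green, blue), "z_map" (384x512 float32, m along the optical axis (not along the pixel's ray), 0 where there is no reading), "intrinsics" (3x3 intrinsics, pixels), "xyz" and "orientation" of the camera in the world. Camera axes: x right, y down, z forward; pixel columns grow to the right and rows downward; lengths in m; the calibration is good to about 2 mm. A picture is of the moment at which its call begins.
- sign_off(): hands the job in; it is judged then, once.
Trained networks look in a picture, given as the dict that the camera call returned (one of the last four; its "shot" number tells which), for a name from the list of things; names that differ only in an ending like _2 or _b are one class to them, and where a whole thing is asked for, a point or a joint stands for the part that bears it (a point fixed in the world has none). Each returns a list of dicts, best first, with "p" (0 to 1); they miss things now and then, are a little off and sometimes report something else, mostly with a low value. They report only what shows in the picture. A call takes as long as a camera call.
- regions_of(picture, query): "mask" (384x512 bool, what is visible of it) and "centre" ([column, row] as shares, 0 to 1, of the picture: columns of its width, rows of its height, amid what is visible of it).
- landmark_of(picture, query): "centre" ([column, row] as shares, 0 to 1, of the picture: columns of its width, rows of its height: a listed point, or the origin of a listed thing).
The state is a dict: "t": time; "joint_positions": joint angles; "dq": joint speeds; "effort": joint torques, N m; "position": TCP position; "orientation": TCP orientation; "force": force on the tool from outside, world axes, zero at the start; "wrist_torque": the same for the moment, N m; "width": opening from 0.0 (shut) to 1.0 (fully open); "gripper_force": force on a finger pad.
Only numpy, scipy, OpenCV 4.12 (cv2) and the standard library are available. Lean on these libraries where they do the work, as an engineer would, in place of code of your own. Each camera call takes 0.05 s, during which the arm holds its last target. There are 200 camera calls.

## Working session

There is one attempt and no reset: what is moved stays moved. The work goes in short steps, Python scripts to look and compute and a shell command to move; the robot and the scene stay as the last step left them, time stands still between calls to the robot, and variables do not carry over. Pictures are saved under pics/ and viewed, at most 14 in all, crops included, and the job is handed in when it is done.

```bash
mkdir -p pics; ls; cat > h.py <<'E'
from station import *
import numpy as np, cv2
def P(im,u,v,z):
    K=im["intrinsics"]; return im["xyz"]+im["orientation"]@(np.array([(u-K[0,2])/K[0,0],(v-K[1,2])/K[1,1],1])*z)
def cloud(im,mask=None):
    K=np.array(im["intrinsics"]);z=im["z_map"];m=z>0
    if mask is not None:m=m&mask
    v,u=np.nonzero(m);d=z[v,u]
    c=np.stack([(u-K[0,2])/K[0,0]*d,(v-K[1,2])/K[1,1]*d,d],1)
    return c@np.array(im["orientation"]).T+np.array(im["xyz"])
names="ramekin snack_pot round_peg square_peg spoon beaker wash_tub cutlery_tray pot_stand pegboard".split()
E
python3 - <<'E'
from h import *
s=sense();print(s["t"],s["position"],np.round(s["orientation"],3).tolist(),s["width"])
ims={}
for cam in ["top","side"]:
    im=get_image(cam)
    cv2.imwrite(f"pics/{cam}0.png",im["color"][:,:,::-1])
    print(cam,np.round(im["xyz"],3),np.round(im["orientation"],2).tolist(), im["intrinsics"][0][0])
    for n in names:
        for r in regions_of(im,n)[:2]:
            if r["p"]<.3: continue
            c=cloud(im,r["mask"])
            if len(c)<5: continue
            t=c[c[:,2]>np.percentile(c[:,2],95)-.006]
            (cx,cy),(w,h),a=cv2.minAreaRect((c[:,:2]*1000).astype(np.float32))
            print(n,round(r["p"],2),"n",len(c),"med",np.round(np.median(c,0),3),"z95",round(np.percentile(c[:,2],95),3),"topmean",np.round(t.mean(0),3),"rect",np.round([cx,cy,w,h,a],0), np.round(np.array(r["centre"])*[512,384]))
E
```

```text
pics
0.0 [0.16645582 0.60193436 0.23057979] [[-0.964, 0.267, -0.0], [0.267, 0.964, -0.001], [0.0, -0.001, -1.0]] 1.0007372065724027
top [0.367 0.008 0.814] [[0.03, -0.98, 0.21], [-1.0, -0.03, 0.01], [-0.0, -0.21, -0.98]] 376.0723106550161
ramekin 0.7 n 662 med [0.478 0.048 0.011] z95 0.048 topmean [0.475 0.046 0.047] rect [475.  47.  57.  57.  47.] [241. 220.]
snack_pot 0.85 n 686 med [ 0.475 -0.064  0.069] z95 0.071 topmean [ 0.477 -0.066  0.069] rect [480. -64.  65.  54.  34.] [298. 216.]
round_peg 0.55 n 239 med [0.601 0.05  0.064] z95 0.067 topmean [0.607 0.051 0.065] rect [607.  51.  29.  27.  64.] [241. 158.]
square_peg 0.72 n 710 med [ 0.476 -0.066  0.069] z95 0.071 topmean [ 0.477 -0.067  0.069] rect [485. -69.  56.  72.  70.] [295. 218.]
square_peg 0.65 n 296 med [ 0.601 -0.053  0.064] z95 0.067 topmean [ 0.605 -0.055  0.065] rect [606. -55.  30.  29.  42.] [294. 161.]
spoon 0.69 n 518 med [0.559 0.15  0.016] z95 0.019 topmean [0.542 0.151 0.017] rect [543. 145. 131.  36.   2.] [196. 182.]
beaker 0.96 n 759 med [ 0.555 -0.168  0.041] z95 0.076 topmean [ 0.55  -0.165  0.074] 
[... 1571 characters left out ...]
9. 104.  32.  45.] [303. 205.]
beaker 0.94 n 974 med [ 0.545 -0.168  0.053] z95 0.076 topmean [ 0.546 -0.163  0.074] rect [ 547. -162.   59.   56.   56.] [304. 245.]
wash_tub 0.93 n 7481 med [ 0.441 -0.328  0.006] z95 0.046 topmean [ 0.436 -0.333  0.045] rect [ 443. -319.  162.  168.    3.] [296. 342.]
cutlery_tray 0.84 n 1300 med [0.578 0.321 0.007] z95 0.027 topmean [0.575 0.313 0.025] rect [578. 340. 224. 103.  82.] [233. 139.]
pot_stand 0.59 n 1893 med [ 0.592 -0.333  0.007] z95 0.017 topmean [ 0.591 -0.334  0.015] rect [ 593. -326.  101.   89.   73.] [369. 312.]
pegboard 0.88 n 1302 med [0.42  0.296 0.031] z95 0.068 topmean [0.424 0.317 0.071] rect [426. 320.  81. 173.   2.] [184. 148.]
```

```bash
python3 - <<'E'
import cv2
a=cv2.imread("pics/top0.png");cv2.imwrite("pics/top0b.png",cv2.resize(a,(800,600)))
E
```

```text
(no output)
```

View pics/top0b.png

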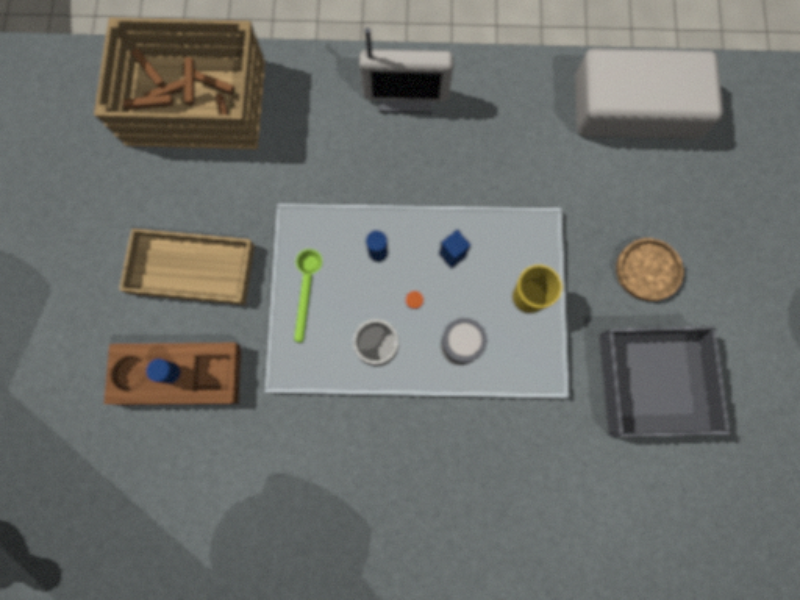

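The top view (800x600) shows the spoon at (303,295) with its bowl at (310,262). The ramekin is at (377,342), the pot at (464,340), the round peg at (377,245) and the square peg, turned, at (455,247). The beaker is at (538,288), the tub at (668,382), the stand at (651,269), the cutlery tray at (187,267) and the pegboard at (172,374), with its round well to the left (+y). Next I'll get the yaw angles and write a move calculator.

```bash
cat >> h.py <<'E'
from scipy.spatial.transform import Rotation as Ro
def want(x,y,z,yaw):
    "shift/turn in pendant units to TCP x,y,z, pointing down, tool y at yaw degrees"
    s=sense();R=np.array(s["orientation"]);a=np.radians(yaw)
    ty=np.array([np.cos(a),np.sin(a),0]);tz=np.array([0,0,-1.]);T=np.stack([np.cross(ty,tz),ty,tz],1)
    print("shift",np.round(R.T@(np.array([x,y,z])-s["position"])/.2,3),"turn",np.round(Ro.from_matrix(R.T@T).as_rotvec()/(np.pi/2),3))
E
python3 - <<'E'
from h import *
for cam in ["top","side"]:
    im=get_image(cam)
    for n,lo,hi in [("pegboard",.026,.034),("cutlery_tray",.02,.03),("spoon",.012,.024),("square_peg",.061,.07),("wash_tub",.04,.05),("pot_stand",.012,.02)]:
        r=[r for r in regions_of(im,n) if n!="square_peg" or np.median(cloud(im,r["mask"])[:,0])>.55]
        if not r: continue
        c=cloud(im,r[0]["mask"]); c=c[(c[:,2]>lo)&(c[:,2]<hi)]
        p=(c[:,:2]*1000).astype(np.float32); m=p.mean(0); p=p[np.linalg.norm(p-np.median(p,0),axis=1)<110]
        print(cam,n,"rect",np.round(cv2.minAreaRect(p)[0]),np.round(cv2.minAreaRect(p)[1]),round(cv2.minAreaRect(p)[2],1),"mean",m)
        if n=="spoon":
            l=cv2.fitLine(p[p[:,0]<560],2,0,.01,.01).ravel();print("handle dir",np.degrees(np.arctan2(l[1],l[0])),l,"x range",p[:,0].min(),p[:,0].max())
    for n in names:
        r=landmark_of(im,n)
        if r: u,v=np.array(r[0]["centre"])*[512,384]; K=im["intrinsics"]; d=np.array(im["orientation"])@[(u-K[0,2])/K[0,0],(v-K[1,2])/K[1,1],1]; h=0.005 if n in names[:6] else 0; print(n,round(r[0]["p"],2),np.round((im["xyz"]+d*(h-im["xyz"][2])/d[2])[:2],3))
want(.53,.30,.2,90)
E
```

```text
top pegboard rect [427. 320.] [ 80. 171.] 2.6 mean [425.4073 322.2086]
top cutlery_tray rect [578. 318.] [171.  91.] 86.1 mean [577.3308  318.74536]
top spoon rect [542. 146.] [131.  33.] 2.2 mean [543.2281  150.85574]
handle dir -4.4951563 [ 9.9692398e-01 -7.8374833e-02  5.1909955e+02  1.5182320e+02] x range 476.38766 607.3412
top square_peg rect [606. -55.] [28. 29.] 41.3 mean [605.2521  -54.86638]
top wash_tub rect [ 436. -335.] [140. 142.] 3.2 mean [ 433.96954 -335.8325 ]
top pot_stand rect [ 593. -333.] [87. 90.] 2.2 mean [ 592.8245  -332.91544]
ramekin 0.94 [0.475 0.047]
snack_pot 0.78 [ 0.482 -0.064]
round_peg 0.74 [0.607 0.047]
square_peg 0.7 [ 0.608 -0.044]
beaker 0.73 [ 0.548 -0.164]
wash_tub 0.59 [ 0.434 -0.328]
cutlery_tray 0.6 [0.585 0.321]
pot_stand 0.79 [ 0.591 -0.339]
pegboard 0.8 [0.427 0.32 ]
side pegboard rect [425. 321.] [ 81. 175.] 1.9 mean [422.87448 310.06177]
side cutlery_tray rect [575. 319.] [172.  89.] 86.0 mean [571.35486 311.79614]
side spoon rect [540. 146.] [132.  40.] 5.0 mean [543.28577 151.3955 ]
handle dir -3.934001 [ 9.9764377e-01 -6.8607338e-02  5.1597015e+02  1.5121721e+02] x range 473.40186 606.6906
side square_peg rect [605. -55.] [29. 28.] 41.2 mean [603.38885  -56.820953]
side wash_tub rect [ 433. -333.] [140. 141.] 3.4 mean [ 436.25378 -332.98764]
side pot_stand rect [ 591. -333.] [88. 87.] 26.6 mean [ 588.5054  -338.38394]
ramekin 0.89 [0.471 0.054]
snack_pot 0.68 [ 0.487 -0.068]
round_peg 0.84 [0.601 0.063]
square_peg 0.81 [ 0.613 -0.05 ]
spoon 0.88 [0.542 0.142]
beaker 0.81 [ 0.539 -0.173]
wash_tub 0.81 [ 0.432 -0.334]
cutlery_tray 0.55 [0.571 0.324]
pot_stand 0.75 [ 0.599 -0.324]
pegboard 0.94 [0.429 0.319]
shift [-2.154 -0.973  0.156] turn [-0.    -0.    -0.172]
```

```bash
python3 -m pendant '[[[-0.16,-0.11,0.03,0,0,0],[-0.32,-0.22,0.06,0,0,0],[-0.48,-0.33,0.09,0,0,0],[-0.64,-0.45,0.12,0,0,0],[-0.81,-0.56,0.13,0,0,0]]]' 0.5 40
python3 -m pendant '[[[-0.16,-0.11,0.03,0,0,0],[-0.32,-0.22,0.06,0,0,0],[-0.48,-0.33,0.09,0,0,0],[-0.64,-0.45,0.12,0,0,0],[-0.81,-0.56,0.13,0,0,0]]]'
python3 -m pendant '[[[-0.2,-0.14,0.03,0,0,-0.03],[-0.4,-0.28,0.06,0,0,-0.06],[-0.6,-0.42,0.1,0,0,-0.1],[-0.8,-0.55,0.14,0,0,-0.13],[-0.8,-0.55,0.14,0,0,-0.13]]]'
python3 -c "
from h import *
want(.543,.1495,.008,86)"
```

```text
t: 3.42
position: [0.2934, 0.4501, 0.205]
orientation: [[-0.964, 0.266, -0.0], [0.266, 0.964, -0.0], [0.0, -0.0, -1.0]]
force: [0.2, -0.6, 0.4]
width: 0.5
gripper_force: 0.0
t: 4.05
position: [0.4197, 0.299, 0.1791]
orientation: [[-0.964, 0.266, -0.0], [0.266, 0.964, -0.0], [0.0, -0.0, -1.0]]
force: [0.7, 0.2, 0.9]
width: 0.502
gripper_force: 0.0
t: 4.68
position: [0.5456, 0.1492, 0.1508]
orientation: [[-0.998, 0.068, 0.0], [0.068, 0.998, -0.0], [-0.0, -0.0, -1.0]]
force: [-0.9, 0.4, 0.6]
width: 0.497
gripper_force: 0.0
shift [0.013 0.001 0.714] turn [-0.     0.     0.001]
```

```bash
python3 -m pendant '[[[0.01,0,0.2,0,0,0],[0.01,0,0.4,0,0,0],[0.01,0,0.55,0,0,0],[0.01,0,0.66,0,0,0],[0.01,0,0.71,0,0,0]]]'
python3 -m pendant '[[[0,0,0,0,0,0],[0,0,0,0,0,0],[0,0,0,0,0,0],[0,0,0,0,0,0],[0,0,0,0,0,0]]]' 0 40
python3 -m pendant '[[[0,0,-0.1,0,0,0],[0,0,-0.2,0,0,0],[0,0,-0.35,0,0,0],[0,0,-0.5,0,0,0],[0,0,-0.5,0,0,0]]]'
python3 -c "
from h import *
im=get_image('side');cv2.imwrite('pics/s1.png',im['color'][:,:,::-1])
for r in regions_of(im,'spoon')[:2]: print(r['p'],np.percentile(cloud(im,r['mask']),[5,50,95],axis=0).round(3).tolist())
want(.577,.318,.108,-4)"
```

```text
t: 5.3
position: [0.541, 0.1521, 0.0083]
orientation: [[-0.998, 0.065, -0.002], [0.065, 0.998, -0.0], [0.002, -0.0, -1.0]]
force: [-0.1, 0.4, 0.6]
width: 0.501
gripper_force: 0.0
t: 5.92
position: [0.5427, 0.1518, 0.0101]
orientation: [[-0.998, 0.066, 0.001], [0.066, 0.998, 0.0], [-0.001, 0.001, -1.0]]
force: [-0.7, 0.9, 6.9]
width: 0.144
gripper_force: 41.2
t: 6.55
position: [0.5437, 0.152, 0.1116]
orientation: [[-0.998, 0.066, 0.004], [0.066, 0.998, 0.001], [-0.004, 0.001, -1.0]]
force: [-0.1, 0.2, 0.9]
width: 0.144
gripper_force: 40.4
0.78 [[0.481, 0.135, 0.005], [0.564, 0.151, 0.117], [0.603, 0.33, 0.121]]
shift [-0.12   0.842  0.006] turn [0.    0.    1.003]
```

View pics/s1.png

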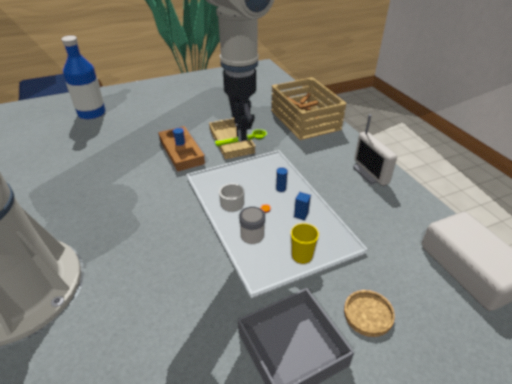

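The image shows the spoon held level in the gripper at (240,137), with everything else where it was. I'll carry it to the cutlery tray and turn it.

```bash
python3 -m pendant '[[[-0.03,0.17,0,0,0,0.1],[-0.05,0.34,0,0,0,0.2],[-0.07,0.5,0,0,0,0.3],[-0.1,0.67,0,0,0,0.4],[-0.12,0.84,0,0,0,0.5]]]'
python3 -m pendant '[[[0,0,0,0,0,0.1],[0,0,0,0,0,0.2],[0,0,0,0,0,0.3],[0,0,0,0,0,0.4],[0,0,0,0,0,0.5]]]'
python3 -c "
from h import *
want(.577,.318,.009,-4)"
```

```text
t: 7.28
position: [0.5764, 0.3182, 0.1074]
orientation: [[-0.655, 0.755, -0.002], [0.755, 0.655, -0.001], [0.0, -0.002, -1.0]]
force: [0.2, 0.6, -0.0]
width: 0.148
gripper_force: 40.4
t: 7.9
position: [0.5761, 0.3171, 0.1074]
orientation: [[0.071, 0.997, -0.002], [0.997, -0.071, -0.001], [-0.002, -0.002, -1.0]]
force: [0.3, 0.8, -0.7]
width: 0.143
gripper_force: 40.4
shift [0.005 0.005 0.492] turn [-0.001  0.001 -0.001]
```

```bash
python3 -m pendant '[[[0,0,0.15,0,0,0],[0,0,0.3,0,0,0],[0,0,0.4,0,0,0],[0,0,0.46,0,0,0],[0,0,0.485,0,0,0]]]'
python3 -m pendant '[[[0,0,0,0,0,0],[0,0,0,0,0,0],[0,0,0,0,0,0],[0,0,0,0,0,0],[0,0,-0.1,0,0,0]]]' 0.45
python3 -m pendant '[[[0,0,-0.15,0,0,0],[0,0,-0.3,0,0,0],[0,0,-0.45,0,0,0],[0,0,-0.6,0,0,0],[0,0,-0.6,0,0,0]]]' 0.6
python3 -c "
from h import *
want(.605,.051,.15,0)"
```

```text
t: 8.52
position: [0.5768, 0.3175, 0.0115]
orientation: [[0.066, 0.998, -0.001], [0.998, -0.066, -0.0], [-0.0, -0.001, -1.0]]
force: [-0.3, -0.4, -0.3]
width: 0.145
gripper_force: 40.4
t: 9.15
position: [0.5759, 0.3171, 0.0317]
orientation: [[0.066, 0.998, -0.003], [0.998, -0.066, -0.001], [-0.002, -0.002, -1.0]]
force: [0.3, 0.1, 0.2]
width: 0.45
gripper_force: 0.0
t: 9.78
position: [0.5788, 0.3186, 0.1565]
orientation: [[0.066, 0.998, 0.005], [0.998, -0.066, 0.003], [0.003, 0.005, -1.0]]
force: [-0.7, 0.7, 0.5]
width: 0.598
gripper_force: 0.0
shift [-1.327  0.218  0.029] turn [ 0.003 -0.002 -0.042]
```

```bash
python3 -m pendant '[[[-0.13,0.02,0,0,0,-0.01],[-0.26,0.04,0,0,0,-0.02],[-0.39,0.06,0,0,0,-0.03],[-0.53,0.08,0,0,0,-0.04],[-0.66,0.11,0,0,0,-0.04]]]'
python3 -m pendant '[[[-0.13,0.01,0,0,0,0],[-0.26,0.02,0,0,0,0],[-0.4,0.03,0,0,0,0],[-0.53,0.05,0,0,0,0],[-0.66,0.07,0,0,0,0]]]'
python3 -c "
from h import *
im=get_image('top')
for r in regions_of(im,'spoon')[:2]:
  c=cloud(im,r['mask']);print(r['p'],np.percentile(c,[2,50,98],axis=0).round(3).tolist(),cv2.minAreaRect((c[:,:2]*1000).astype(np.float32)))
want(.605,.051,.028,0)"
```

```text
t: 10.4
position: [0.5898, 0.1834, 0.152]
orientation: [[0.003, 1.0, -0.001], [1.0, -0.003, -0.0], [-0.0, -0.001, -1.0]]
force: [0.6, -0.5, 1.0]
width: 0.597
gripper_force: 0.0
t: 11.02
position: [0.6035, 0.0516, 0.152]
orientation: [[0.003, 1.0, -0.001], [1.0, -0.003, -0.0], [-0.0, -0.001, -1.0]]
force: [0.5, 0.1, -0.1]
width: 0.604
gripper_force: 0.0
shift [0.003 0.007 0.62 ] turn [-0.     0.    -0.003]
```

```bash
python3 -m pendant '[[[0,0.01,0.15,0,0,0],[0,0.01,0.3,0,0,0],[0,0.01,0.45,0,0,0],[0,0.01,0.57,0,0,0],[0,0.01,0.62,0,0,0]]]'
python3 -m pendant '[[[0,0,0,0,0,0],[0,0,0,0,0,0],[0,0,0,0,0,0],[0,0,0,0,0,0],[0,0,0,0,0,0]]]' 0 40
python3 -m pendant '[[[0,0,-0.1,0,0,0],[0,0,-0.2,0,0,0],[0,0,-0.35,0,0,0],[0,0,-0.5,0,0,0],[0,0,-0.5,0,0,0]]]'
python3 -c "
from h import *
im=get_image('side');cv2.imwrite('pics/s2.png',im['color'][60:300,120:420,::-1])
for n in ['spoon','round_peg']:
 for r in regions_of(im,n)[:2]:
  c=cloud(im,r['mask']);print(n,r['p'],np.percentile(c,[2,50,98],axis=0).round(3).tolist())
want(.424,.375,.128,2)"
```

```text
t: 11.75
position: [0.6047, 0.053, 0.0268]
orientation: [[0.002, 1.0, -0.003], [1.0, -0.002, -0.0], [-0.0, -0.003, -1.0]]
force: [-0.4, 0.3, -0.1]
width: 0.6
gripper_force: 0.0
t: 12.38
position: [0.6061, 0.0525, 0.0286]
orientation: [[0.003, 1.0, 0.0], [1.0, -0.003, 0.0], [0.0, 0.0, -1.0]]
force: [0.3, -0.1, -1.1]
width: 0.339
gripper_force: 39.4
t: 13.0
position: [0.6082, 0.0526, 0.1324]
orientation: [[0.003, 1.0, 0.006], [1.0, -0.003, 0.001], [0.001, 0.006, -1.0]]
force: [-0.6, -0.1, 0.6]
width: 0.34
gripper_force: 39.6
spoon 0.53 [[0.558, 0.268, 0.007], [0.575, 0.302, 0.017], [0.588, 0.382, 0.02]]
round_peg 0.75 [[0.593, 0.037, 0.114], [0.604, 0.042, 0.148], [0.619, 0.063, 0.172]]
shift [ 1.61  -0.913  0.002] turn [-0.    -0.    -0.024]
```

View pics/s2.png

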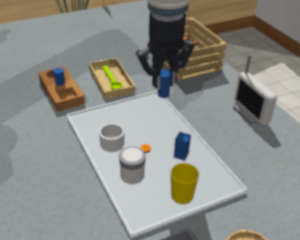

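The crop shows the spoon lying bowl down-right in the wooden tray at (112,78), and the peg held upright in the gripper at (165,82). Next is the round well.

```bash
python3 -m pendant '[[[0.16,-0.09,0,0,0,0],[0.32,-0.18,0,0,0,0],[0.48,-0.27,0,0,0,0],[0.64,-0.36,0,0,0,0],[0.8,-0.46,0,0,0,0]]]'
python3 -m pendant '[[[0.16,-0.09,0,0,0,0],[0.32,-0.18,0,0,0,0],[0.48,-0.27,0,0,0,-0.01],[0.64,-0.36,0,0,0,-0.02],[0.81,-0.45,0,0,0,-0.02]]]'
python3 -m pendant '[[[0,0,0,0,0,0],[0,0,0,0,0,0],[0,0,0,0,0,0],[0,0,0,0,0,0],[0,0,0,0,0,0]]]'
python3 -c "
from h import *
im=get_image('side');cv2.imwrite('pics/s3.png',cv2.resize(im['color'][70:220,110:290,::-1],None,fx=3,fy=3))
im=get_image('wrist');cv2.imwrite('pics/w3.png',im['color'][:,:,::-1])
want(.424,.375,.036,2)"
```

```text
t: 13.78
position: [0.5131, 0.2134, 0.1273]
orientation: [[0.003, 1.0, -0.002], [1.0, -0.003, -0.001], [-0.001, -0.002, -1.0]]
force: [0.1, 1.2, -1.0]
width: 0.342
gripper_force: 39.6
t: 14.4
position: [0.4236, 0.3754, 0.1273]
orientation: [[-0.029, 1.0, -0.001], [1.0, 0.029, -0.001], [-0.001, -0.001, -1.0]]
force: [0.1, 0.2, -0.0]
width: 0.342
gripper_force: 39.6
t: 15.02
position: [0.4251, 0.3745, 0.1283]
orientation: [[-0.028, 1.0, -0.0], [1.0, 0.028, -0.0], [-0.0, -0.0, -1.0]]
force: [-0.1, 0.5, -0.0]
width: 0.343
gripper_force: 39.6
shift [ 0.002 -0.005  0.462] turn [ 0.     0.    -0.004]
```

View pics/w3.png

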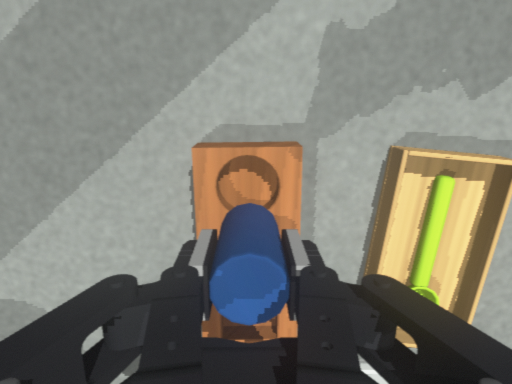

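The wrist view shows the held peg's bottom near (247,215) with the round well at (248,185) beyond it, centred sideways. The spoon lies bowl up in its tray at (432,240). I'll check the well's position from the depth data before lowering.

```bash
python3 -c "
from h import *
im=get_image('wrist');K=np.array(im['intrinsics']);R=np.array(im['orientation'])
for q in [(.424,.375,.03),(.4246,.3745,.109),(.4246,.3745,.169)]:
  c=R.T@(np.array(q)-im['xyz']);print(K[:2,:2]@(c[:2]/c[2])+K[:2,2])
z=im['z_map']
for u,v in [(248,157),(218,185),(278,185),(248,170),(200,160),(296,160),(196,150),(300,150)]:print(u,v,P(im,u,v,z[v,u]).round(3))
"
```

```text
[245.86981497 190.0392983 ]
[245.77044879 231.32615107]
[244.32702377 297.59940206]
248 157 [0.425 0.397 0.014]
218 185 [0.402 0.374 0.013]
278 185 [0.448 0.379 0.028]
248 170 [0.425 0.387 0.014]
200 160 [0.39  0.397 0.029]
296 160 [0.46  0.399 0.03 ]
196 150 [0.387 0.404 0.031]
300 150 [0.462 0.406 0.031]
```

```bash
python3 -m pendant '[[[0.005,0,0.12,0,0,0],[0.005,0,0.24,0,0,0],[0.005,0,0.34,0,0,0],[0.005,0,0.42,0,0,0],[0.005,0,0.455,0,0,0]]]'
python3 -m pendant '[[[0,0,0,0,0,0],[0,0,0,0,0,0],[0,0,0,0,0,0],[0,0,-0.05,0,0,0],[0,0,-0.15,0,0,0]]]' 0.6
python3 -m pendant '[[[0,0,-0.1,0,0,0],[0,0,-0.2,0,0,0],[0,0,-0.3,0,0,0],[0,0,-0.45,0,0,0],[0,0,-0.45,0,0,0]]]'
python3 -c "
from h import *
want(.605,-.055,.15,41)"
```

```text
t: 15.8
position: [0.4245, 0.3757, 0.0364]
orientation: [[-0.029, 1.0, -0.001], [1.0, 0.029, -0.001], [-0.001, -0.001, -1.0]]
force: [-0.3, -0.1, -0.2]
width: 0.342
gripper_force: 39.6
t: 16.42
position: [0.4245, 0.3757, 0.0678]
orientation: [[-0.029, 1.0, -0.001], [1.0, 0.029, -0.001], [-0.001, -0.001, -1.0]]
force: [-0.3, -0.6, -0.2]
width: 0.594
gripper_force: 0.0
t: 17.05
position: [0.4261, 0.3771, 0.1603]
orientation: [[-0.029, 1.0, 0.004], [1.0, 0.029, 0.003], [0.003, 0.004, -1.0]]
force: [-0.0, 0.2, 0.5]
width: 0.598
gripper_force: 0.0
shift [-2.185  0.832  0.048] turn [ 0.003 -0.001 -0.437]
```

Three calls bring it over the square peg, with the turn made in the last one.

```bash
python3 -m pendant '[[[-0.15,0.06,0,0,0,0],[-0.3,0.12,0,0,0,0],[-0.45,0.17,0,0,0,0],[-0.6,0.23,0,0,0,0],[-0.75,0.28,0,0,0,0]]]'
python3 -m pendant '[[[-0.15,0.06,0,0,0,0],[-0.3,0.12,0,0,0,0],[-0.45,0.17,0,0,0,0],[-0.6,0.23,0,0,0,0],[-0.75,0.28,0,0,0,0]]]'
python3 -m pendant '[[[-0.14,0.06,0,0,0,-0.09],[-0.28,0.12,0,0,0,-0.18],[-0.42,0.17,0,0,0,-0.27],[-0.56,0.22,0,0,0,-0.36],[-0.68,0.27,0,0,0,-0.44]]]'
python3 -c "
from h import *
im=get_image('top')
for n in ['square_peg','round_peg']:
 for r in regions_of(im,n)[:2]:
  c=cloud(im,r['mask']);print(n,r['p'],np.percentile(c,[2,50,98],axis=0).round(3).tolist())
want(.605,-.055,.028,41)"
```

```text
t: 17.68
position: [0.4851, 0.2265, 0.1569]
orientation: [[-0.029, 1.0, -0.0], [1.0, 0.029, -0.0], [-0.0, -0.0, -1.0]]
force: [0.0, 0.2, 0.9]
width: 0.601
gripper_force: 0.0
t: 18.3
position: [0.5453, 0.0782, 0.1569]
orientation: [[-0.029, 1.0, -0.001], [1.0, 0.029, -0.0], [-0.0, -0.001, -1.0]]
force: [0.5, 0.2, -0.6]
width: 0.598
gripper_force: 0.0
t: 18.92
position: [0.603, -0.0562, 0.1568]
orientation: [[-0.662, 0.749, -0.001], [0.749, 0.662, 0.0], [0.001, -0.001, -1.0]]
force: [0.3, -0.6, 0.1]
width: 0.6
gripper_force: 0.0
round_peg 0.7 [[0.412, 0.359, 0.018], [0.425, 0.365, 0.069], [0.439, 0.386, 0.074]]
shift [-0.003  0.011  0.644] turn [-0.    -0.     0.001]
```

```bash
python3 -m pendant '[[[0,0.01,0.15,0,0,0],[0,0.01,0.3,0,0,0],[0,0.01,0.45,0,0,0],[0,0.01,0.58,0,0,0],[0,0.01,0.64,0,0,0]]]'
python3 -m pendant '[[[0,0,0,0,0,0],[0,0,0,0,0,0],[0,0,0,0,0,0],[0,0,0,0,0,0],[0,0,0,0,0,0]]]' 0 40
python3 -m pendant '[[[0,0,-0.1,0,0,0],[0,0,-0.2,0,0,0],[0,0,-0.35,0,0,0],[0,0,-0.5,0,0,0],[0,0,-0.5,0,0,0]]]'
python3 -c "
from h import *
want(.428,.266,.128,2)"
```

```text
t: 19.7
position: [0.6032, -0.0528, 0.0277]
orientation: [[-0.658, 0.753, -0.003], [0.753, 0.658, 0.0], [0.002, -0.002, -1.0]]
force: [-0.1, -0.4, -0.2]
width: 0.595
gripper_force: 0.0
t: 20.32
position: [0.6049, -0.0538, 0.0296]
orientation: [[-0.659, 0.752, 0.001], [0.752, 0.659, -0.0], [-0.0, 0.0, -1.0]]
force: [-0.8, -0.1, -0.1]
width: 0.347
gripper_force: 40.8
t: 20.95
position: [0.6069, -0.054, 0.1334]
orientation: [[-0.659, 0.752, 0.006], [0.752, 0.659, -0.001], [-0.005, 0.004, -1.0]]
force: [-0.1, 0.4, -0.7]
width: 0.347
gripper_force: 40.9
shift [1.793 0.382 0.02 ] turn [0.004 0.002 0.436]
```

```bash
python3 -m pendant '[[[0.18,0.04,0,0,0,0],[0.36,0.08,0,0,0,0],[0.54,0.11,0,0,0,0],[0.72,0.15,0,0,0,0],[0.9,0.19,0,0,0,0]]]'
python3 -m pendant '[[[0.18,0.04,0,0,0,0.09],[0.36,0.08,0,0,0,0.18],[0.54,0.11,0,0,0,0.27],[0.72,0.15,0,0,0,0.35],[0.9,0.19,0,0,0,0.435]]]'
python3 -m pendant '[[[0,0,0,0,0,0],[0,0,0,0,0,0],[0,0,0,0,0,0],[0,0,0,0,0,0],[0,0,0,0,0,0]]]'
python3 -c "
from h import *
im=get_image('wrist');cv2.imwrite('pics/w4.png',im['color'][:,:,::-1])
K=np.array(im['intrinsics']);R=np.array(im['orientation'])
for q in [(.428,.265,.03)]:
  c=R.T@(np.array(q)-im['xyz']);print(K[:2,:2]@(c[:2]/c[2])+K[:2,2])
c=cloud(im); b=c[(abs(c[:,2]-.012)<.004)&(abs(c[:,0]-.428)<.035)&(abs(c[:,1]-.265)<.04)]
if len(b)>20: print('well floor',len(b),np.percentile(b,[2,98],axis=0).round(3))
want(.428,.266,.037,2)"
```

```text
t: 21.58
position: [0.5137, 0.1075, 0.1293]
orientation: [[-0.659, 0.752, -0.0], [0.752, 0.659, -0.0], [0.0, -0.0, -1.0]]
force: [0.6, 0.6, -0.3]
width: 0.344
gripper_force: 40.8
t: 22.2
position: [0.4237, 0.2679, 0.1294]
orientation: [[-0.032, 0.999, -0.0], [0.999, 0.032, -0.0], [-0.0, -0.0, -1.0]]
force: [0.2, 0.4, -0.8]
width: 0.347
gripper_force: 40.9
t: 22.82
position: [0.4248, 0.2666, 0.1293]
orientation: [[-0.036, 0.999, -0.0], [0.999, 0.036, -0.0], [-0.0, -0.0, -1.0]]
force: [-0.9, -1.0, -0.8]
width: 0.345
gripper_force: 40.9
[251.43017599 192.24759966]
well floor 2790 [[0.406 0.25  0.011]
 [0.452 0.287 0.014]]
shift [-0.004  0.016  0.461] turn [0.    0.    0.001]
```

View pics/w4.png

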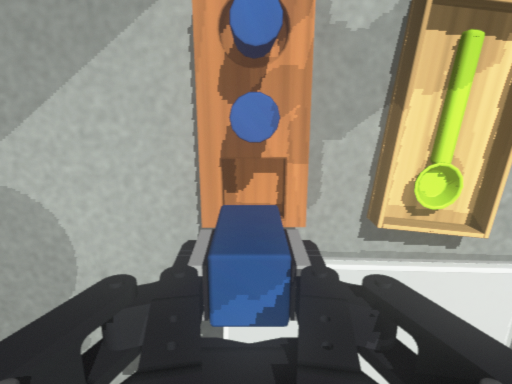

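The wrist view shows the square well at (253,190) straight under the held square peg at (250,265). The round peg sits in its well at (256,25), and the spoon lies bowl up in its tray at (440,185). Lowering.

```bash
python3 -m pendant '[[[-0.005,0.02,0.12,0,0,0],[-0.01,0.02,0.24,0,0,0],[-0.01,0.02,0.34,0,0,0],[-0.01,0.02,0.42,0,0,0],[-0.01,0.02,0.455,0,0,0]]]'
python3 -m pendant '[[[0,0,0,0,0,0],[0,0,0,0,0,0],[0,0,0,0,0,0],[0,0,-0.05,0,0,0],[0,0,-0.15,0,0,0]]]' 0.6
python3 -m pendant '[[[0,0,-0.1,0,0,0],[0,0,-0.2,0,0,0],[0,0,-0.3,0,0,0],[0,0,-0.45,0,0,0],[0,0,-0.45,0,0,0]]]' 1
python3 -c "
from h import *
want(.474,.047,.16,0)"
```

```text
t: 23.5
position: [0.4284, 0.2649, 0.0375]
orientation: [[-0.036, 0.999, -0.001], [0.999, 0.036, -0.001], [-0.001, -0.001, -1.0]]
force: [-0.1, -0.4, -0.6]
width: 0.346
gripper_force: 40.9
t: 24.12
position: [0.4283, 0.2649, 0.0688]
orientation: [[-0.037, 0.999, -0.001], [0.999, 0.037, -0.001], [-0.001, -0.001, -1.0]]
force: [0.4, 0.0, 0.1]
width: 0.599
gripper_force: 0.0
t: 24.75
position: [0.43, 0.266, 0.1611]
orientation: [[-0.037, 0.999, 0.004], [0.999, 0.037, 0.003], [0.002, 0.004, -1.0]]
force: [-0.3, -0.1, 0.5]
width: 1.001
gripper_force: 0.0
shift [-1.102  0.18   0.003] turn [ 0.003 -0.002  0.023]
```

```bash
python3 -m pendant '[[[-0.11,0.02,0,0,0,0],[-0.22,0.04,0,0,0,0],[-0.33,0.06,0,0,0,0],[-0.44,0.08,0,0,0,0],[-0.55,0.09,0,0,0,0]]]'
python3 -m pendant '[[[-0.11,0.02,0,0,0,0],[-0.22,0.04,0,0,0,0],[-0.33,0.06,0,0,0,0],[-0.44,0.08,0,0,0,0.02],[-0.55,0.09,0,0,0,0.02]]]'
python3 -m pendant '[[[0,0,0.12,0,0,0],[0,0,0.24,0,0,0],[0,0,0.24,0,0,0],[0,0,0.24,0,0,0],[0,0,0.24,0,0,0]]]'
python3 -c "
from h import *
im=get_image('wrist');cv2.imwrite('pics/w5.png',im['color'][:,:,::-1])
im2=get_image('top')
for n in ['square_peg','round_peg','spoon']:
 for r in regions_of(im2,n)[:2]:
  c=cloud(im2,r['mask']);print(n,round(r['p'],2),np.percentile(c,[2,50,98],axis=0).round(3).tolist())
for r in regions_of(im,'ramekin')[:1]:
  c=cloud(im,r['mask']);c=c[c[:,2]>.043];print(r['p'],cv2.minAreaRect((c[:,:2]*1000).astype(np.float32)))
want(.474,.047,.011,0)"
```

```text
t: 25.38
position: [0.4504, 0.155, 0.1579]
orientation: [[-0.037, 0.999, -0.001], [0.999, 0.037, -0.0], [-0.0, -0.001, -1.0]]
force: [-0.2, -0.2, -1.1]
width: 0.997
gripper_force: 0.0
t: 26.0
position: [0.4723, 0.0459, 0.1579]
orientation: [[-0.005, 1.0, -0.001], [1.0, 0.005, -0.0], [-0.0, -0.001, -1.0]]
force: [0.6, -0.1, -0.4]
width: 1.002
gripper_force: 0.0
t: 26.62
position: [0.4732, 0.0468, 0.1111]
orientation: [[-0.005, 1.0, 0.001], [1.0, 0.005, 0.0], [0.0, 0.001, -1.0]]
force: [0.1, -0.0, 0.0]
width: 1.001
gripper_force: 0.0
round_peg 0.9 [[0.412, 0.359, 0.017], [0.425, 0.365, 0.068], [0.439, 0.385, 0.074]]
spoon 0.77 [[0.571, 0.295, 0.01], [0.578, 0.337, 0.015], [0.587, 0.379, 0.018]]
0.91 ((474.93878173828125, 49.91364288330078), (59.16693878173828, 58.947906494140625), 58.80195617675781)
shift [0.002 0.006 0.498] turn [ 0.    -0.     0.003]
```

View pics/w5.png

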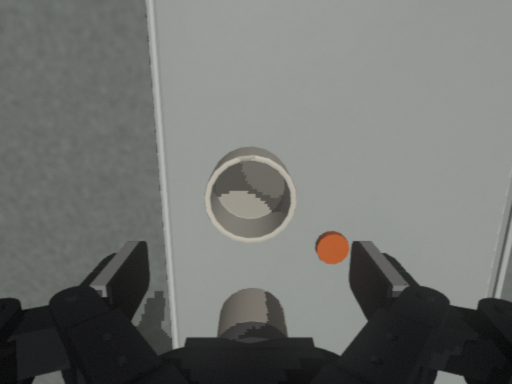

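The wrist view shows the ramekin upright at (250,198), with the snack pot top at (252,320) and the pouch cap at (332,247). There is finger room on both sides, so I'll grasp.

```bash
python3 -m pendant '[[[0.01,0.01,0.12,0,0,0],[0.01,0.01,0.25,0,0,0],[0.01,0.01,0.36,0,0,0],[0.01,0.01,0.45,0,0,0],[0.01,0.01,0.495,0,0,0]]]'
python3 -m pendant '[[[0,0,0,0,0,0],[0,0,0,0,0,0],[0,0,0,0,0,0],[0,0,0,0,0,0],[0,0,0,0,0,0]]]' 0 40
python3 -m pendant '[[[0,0,-0.08,0,0,0],[0,0,-0.2,0,0,0],[0,0,-0.35,0,0,0],[0,0,-0.5,0,0,0],[0,0,-0.6,0,0,0]]]'
python3 -c "
from h import *
want(.435,-.334,.131,3)"
```

```text
t: 27.55
position: [0.4742, 0.0486, 0.0105]
orientation: [[-0.005, 1.0, -0.001], [1.0, 0.005, -0.0], [-0.0, -0.001, -1.0]]
force: [-0.2, -0.4, 0.0]
width: 1.004
gripper_force: 0.0
t: 28.18
position: [0.4752, 0.0487, 0.012]
orientation: [[-0.005, 1.0, 0.001], [1.0, 0.005, 0.0], [0.0, 0.001, -1.0]]
force: [-0.4, 0.4, 7.2]
width: 0.702
gripper_force: 43.9
t: 28.8
position: [0.475, 0.0487, 0.1336]
orientation: [[-0.005, 1.0, 0.002], [1.0, 0.005, 0.0], [0.0, 0.002, -1.0]]
force: [0.5, 0.3, -1.5]
width: 0.697
gripper_force: 43.8
shift [-1.912 -0.21   0.012] turn [ 0.001 -0.    -0.03 ]
```

```bash
python3 -m pendant '[[[-0.14,-0.02,0,0,0,0],[-0.3,-0.03,0,0,0,0],[-0.5,-0.05,0,0,0,0],[-0.7,-0.08,0,0,0,0],[-0.9,-0.1,0,0,0,0]]]'
python3 -m pendant '[[[-0.2,-0.02,0,0,0,0],[-0.4,-0.04,0,0,0,0],[-0.6,-0.06,0,0,0,-0.01],[-0.8,-0.08,0,0,0,-0.02],[-1,-0.1,0,0,0,-0.03]]]'
python3 -m pendant '[[[0,0,0,0,0,0],[0,0,0,0,0,0],[0,0,0,0,0,0],[0,0,0,0,0,0],[0,0,0,0,0,0]]]'
python3 -c "
from h import *
im=get_image('side');cv2.imwrite('pics/s6.png',im['color'][:,:,::-1])
for n in ['ramekin','square_peg']:
 for r in regions_of(im,n)[:2]:
  c=cloud(im,r['mask']);print(n,round(r['p'],2),np.percentile(c,[2,50,98],axis=0).round(3).tolist())
want(.435,-.334,.012,3)"
```

```text
t: 29.42
position: [0.4552, -0.1327, 0.1323]
orientation: [[-0.005, 1.0, 0.001], [1.0, 0.005, -0.0], [-0.0, 0.001, -1.0]]
force: [0.8, -0.1, -0.9]
width: 0.703
gripper_force: 43.8
t: 30.05
position: [0.4362, -0.3329, 0.1323]
orientation: [[-0.053, 0.999, 0.001], [0.999, 0.053, -0.0], [-0.0, 0.001, -1.0]]
force: [0.1, 0.3, -2.0]
width: 0.7
gripper_force: 43.8
t: 30.68
position: [0.4367, -0.3311, 0.1314]
orientation: [[-0.053, 0.999, -0.0], [0.999, 0.053, 0.0], [0.0, -0.0, -1.0]]
force: [0.1, 0.4, -1.2]
width: 0.705
gripper_force: 43.8
ramekin 0.63 [[0.41, -0.36, 0.129], [0.441, -0.339, 0.145], [0.462, -0.307, 0.169]]
square_peg 0.61 [[0.413, 0.246, 0.026], [0.425, 0.25, 0.058], [0.442, 0.274, 0.075]]
shift [-0.013 -0.009  0.596] turn [-0. -0.  0.]
```

View pics/s6.png

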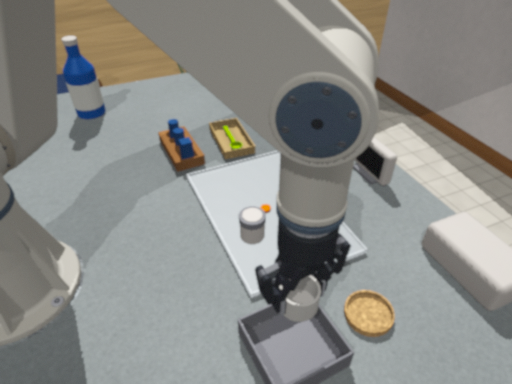

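The side view shows the ramekin held upright over the tub at (300,298), with all three pegs in the board at (180,138). Lowering it.

```bash
python3 -m pendant '[[[-0.01,-0.01,0.13,0,0,0],[-0.01,-0.01,0.28,0,0,0],[-0.01,-0.01,0.43,0,0,0],[-0.01,-0.01,0.55,0,0,0],[-0.01,-0.01,0.595,0,0,0]]]'
python3 -m pendant '[[[0,0,0,0,0,0],[0,0,0,0,0,0],[0,0,0,0,0,0],[0,0,-0.05,0,0,0],[0,0,-0.15,0,0,0]]]' 0.88
python3 -m pendant '[[[0,0,-0.1,0,0,0],[0,0,-0.25,0,0,0],[0,0,-0.4,0,0,0],[0,0,-0.55,0,0,0],[0,0,-0.65,0,0,0]]]' 1
python3 -c "
from h import *
want(.476,-.067,.17,0)"
```

```text
t: 31.45
position: [0.434, -0.3331, 0.011]
orientation: [[-0.052, 0.999, -0.002], [0.999, 0.052, 0.001], [0.001, -0.002, -1.0]]
force: [-1.2, 0.2, 3.1]
width: 0.704
gripper_force: 44.4
t: 32.08
position: [0.4344, -0.3334, 0.0429]
orientation: [[-0.052, 0.999, -0.001], [0.999, 0.052, 0.0], [0.001, -0.001, -1.0]]
force: [1.4, -0.9, -0.4]
width: 0.882
gripper_force: 0.0
t: 32.7
position: [0.4351, -0.334, 0.1749]
orientation: [[-0.052, 0.999, 0.002], [0.999, 0.052, -0.002], [-0.002, 0.002, -1.0]]
force: [0.3, 0.0, 1.3]
width: 1.001
gripper_force: 0.0
shift [1.322 0.274 0.023] turn [0.001 0.001 0.033]
```

```bash
python3 -m pendant '[[[0.13,0.03,0,0,0,0],[0.26,0.06,0,0,0,0],[0.4,0.09,0,0,0,0],[0.53,0.12,0,0,0,0],[0.66,0.14,0,0,0,0]]]'
python3 -m pendant '[[[0.13,0.03,0,0,0,0],[0.26,0.06,0,0,0,0],[0.4,0.09,0,0,0,0.01],[0.53,0.12,0,0,0,0.02],[0.66,0.13,0,0,0,0.03]]]'
python3 -m pendant '[[[0,0,0,0,0,0],[0,0,0,0,0,0],[0,0,0,0,0,0],[0,0,0,0,0,0],[0,0,0,0,0,0]]]'
python3 -c "
from h import *
im=get_image('wrist')
for r in regions_of(im,'snack_pot')[:2]:
  c=cloud(im,r['mask']);c=c[c[:,2]>.06];print(r['p'],cv2.minAreaRect((c[:,:2]*1000).astype(np.float32)))
im2=get_image('top')
for n in ['ramekin','beaker']:
 for r in regions_of(im2,n)[:2]:
  c=cloud(im2,r['mask']);print(n,round(r['p'],2),np.percentile(c,[2,50,98],axis=0).round(3).tolist())
want(.476,-.067,.034,0)"
```

```text
t: 33.33
position: [0.456, -0.1996, 0.1733]
orientation: [[-0.052, 0.999, 0.001], [0.999, 0.052, -0.0], [-0.001, 0.001, -1.0]]
force: [0.5, -0.1, -0.4]
width: 0.999
gripper_force: 0.0
t: 33.95
position: [0.4751, -0.0664, 0.1733]
orientation: [[-0.005, 1.0, 0.001], [1.0, 0.005, -0.0], [-0.0, 0.001, -1.0]]
force: [-0.7, 0.7, 0.8]
width: 1.002
gripper_force: 0.0
t: 34.58
position: [0.4748, -0.0676, 0.1723]
orientation: [[-0.005, 1.0, -0.0], [1.0, 0.005, -0.0], [-0.0, -0.0, -1.0]]
force: [1.3, 0.4, 0.3]
width: 1.001
gripper_force: 0.0
0.59 ((477.1918029785156, -64.84950256347656), (56.97496032714844, 56.57733154296875), 48.78605651855469)
shift [0.001 0.006 0.691] turn [-0.     0.     0.003]
```

```bash
python3 -m pendant '[[[0.01,0.01,0.15,0,0,0],[0.01,0.01,0.32,0,0,0],[0.01,0.01,0.49,0,0,0],[0.01,0.01,0.63,0,0,0],[0.01,0.01,0.69,0,0,0]]]'
python3 -m pendant '[[[0,0,0,0,0,0],[0,0,0,0,0,0],[0,0,0,0,0,0],[0,0,0,0,0,0],[0,0,0,0,0,0]]]' 0 40
python3 -m pendant '[[[0,0,-0.08,0,0,0],[0,0,-0.2,0,0,0],[0,0,-0.35,0,0,0],[0,0,-0.5,0,0,0],[0,0,-0.6,0,0,0]]]'
python3 -c "
from h import *
im=get_image('side')
cv2.imwrite('pics/s7.png',im['color'][:,:,::-1])
for n in ['ramekin','beaker','snack_pot']:
 for r in regions_of(im,n)[:2]:
  c=cloud(im,r['mask']);print(n,round(r['p'],2),np.percentile(c,[2,50,98],axis=0).round(3).tolist())
want(.592,-.334,.156,0)"
```

```text
t: 35.45
position: [0.476, -0.0651, 0.033]
orientation: [[-0.005, 1.0, -0.002], [1.0, 0.005, 0.0], [0.0, -0.002, -1.0]]
force: [-0.1, 0.4, 0.6]
width: 1.0
gripper_force: 0.0
t: 36.08
position: [0.4776, -0.0653, 0.0352]
orientation: [[-0.005, 1.0, 0.002], [1.0, 0.005, -0.0], [-0.0, 0.002, -1.0]]
force: [-0.8, -0.7, 7.3]
width: 0.668
gripper_force: 43.1
t: 36.7
position: [0.4772, -0.0652, 0.1567]
orientation: [[-0.005, 1.0, 0.002], [1.0, 0.005, -0.0], [-0.0, 0.002, -1.0]]
force: [0.4, 1.2, -0.8]
width: 0.664
gripper_force: 43.0
ramekin 0.9 [[0.404, -0.361, 0.009], [0.435, -0.329, 0.026], [0.46, -0.305, 0.048]]
beaker 0.92 [[0.52, -0.189, 0.012], [0.545, -0.166, 0.054], [0.573, -0.136, 0.077]]
snack_pot 0.85 [[0.45, -0.094, 0.133], [0.471, -0.085, 0.18], [0.499, -0.045, 0.194]]
snack_pot 0.68 [[0.362, -0.402, 0.003], [0.441, -0.331, 0.007], [0.502, -0.263, 0.047]]
shift [-1.347  0.569 -0.006] turn [0.001 0.    0.003]
```

View pics/s7.png

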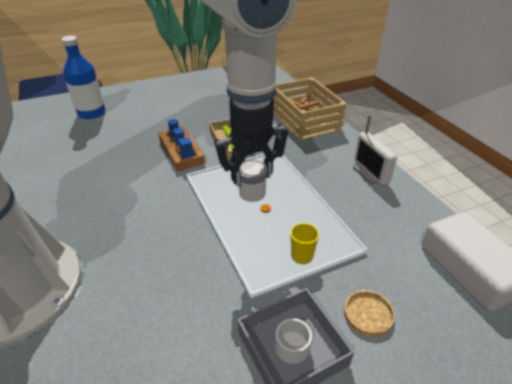

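The side view shows the snack pot held upright at (252,182). The ramekin stands upright in the tub at (293,340), and the beaker is untouched at (304,243). I'll carry the pot to the stand; it passes more than 45 mm above the beaker.

```bash
python3 -m pendant '[[[-0.12,0.05,0,0,0,0],[-0.26,0.11,0,0,0,0],[-0.4,0.17,0,0,0,0],[-0.54,0.23,0,0,0,0],[-0.67,0.29,0,0,0,0]]]'
python3 -m pendant '[[[-0.14,0.06,0,0,0,0],[-0.28,0.12,0,0,0,0],[-0.42,0.17,0,0,0,0],[-0.56,0.23,0,0,0,0],[-0.67,0.28,0,0,0,0]]]'
python3 -m pendant '[[[0,0,0,0,0,0],[0,0,0,0,0,0],[0,0,0,0,0,0],[0,0,0,0,0,0],[0,0,0,0,0,0]]]'
python3 -c "
from h import *
want(.592,-.334,.036,0)"
```

```text
t: 37.52
position: [0.535, -0.1996, 0.1529]
orientation: [[-0.005, 1.0, -0.002], [1.0, 0.005, 0.001], [0.001, -0.002, -1.0]]
force: [0.0, 1.0, -0.8]
width: 0.668
gripper_force: 43.0
t: 38.15
position: [0.5917, -0.3333, 0.1525]
orientation: [[-0.005, 1.0, -0.002], [1.0, 0.005, 0.001], [0.001, -0.002, -1.0]]
force: [0.3, -0.7, -0.4]
width: 0.664
gripper_force: 43.0
t: 38.78
position: [0.5922, -0.3323, 0.1545]
orientation: [[-0.005, 1.0, 0.0], [1.0, 0.005, -0.0], [-0.0, 0.0, -1.0]]
force: [0.4, -0.2, -1.4]
width: 0.664
gripper_force: 43.0
shift [-0.009 -0.001  0.592] turn [0.    0.    0.003]
```

```bash
python3 -m pendant '[[[-0.01,0,0.15,0,0,0],[-0.01,0,0.3,0,0,0],[-0.01,0,0.43,0,0,0],[-0.01,0,0.54,0,0,0],[-0.01,0,0.59,0,0,0]]]'
python3 -m pendant '[[[0,0,0,0,0,0],[0,0,0,0,0,0],[0,0,0,0,0,0],[0,0,-0.05,0,0,0],[0,0,-0.15,0,0,0]]]' 0.95
python3 -m pendant '[[[0,0,-0.1,0,0,0],[0,0,-0.25,0,0,0],[0,0,-0.4,0,0,0],[0,0,-0.55,0,0,0],[0,0,-0.7,0,0,0]]]'
python3 -m pendant '[[[0.2,-0.2,0,0,0,0],[0.4,-0.4,0,0,0,0],[0.6,-0.6,0,0,0,0],[0.8,-0.8,0,0,0,0],[1,-1,0,0,0,0]]]'
python3 -m pendant '[[[0,0,0,0,0,0],[0,0,0,0,0,0],[0,0,0,0,0,0],[0,0,0,0,0,0],[0,0,0,0,0,0]]]'
python3 -c "
from h import *
for cam in ['top','side']:
 im=get_image(cam);cv2.imwrite(f'pics/f_{cam}.png',im['color'][:,:,::-1])
 for n in names:
  for r in regions_of(im,n)[:2]:
   if r['p']<.4: continue
   c=cloud(im,r['mask'])
   if len(c)<5: continue
   t=c[c[:,2]>np.percentile(c[:,2],95)-.006]
   print(cam,n,round(r['p'],2),np.percentile(c,[2,50,98],axis=0).round(3).tolist(),'top',t.mean(0).round(3))
"
```

```text
t: 39.4
position: [0.5916, -0.3342, 0.035]
orientation: [[-0.005, 1.0, -0.002], [1.0, 0.005, 0.001], [0.001, -0.002, -1.0]]
force: [-13.9, 5.4, 48.7]
width: 0.661
gripper_force: 48.9
t: 40.02
position: [0.5919, -0.3344, 0.067]
orientation: [[-0.005, 1.0, -0.001], [1.0, 0.005, 0.0], [0.0, -0.001, -1.0]]
force: [0.1, -0.4, 0.0]
width: 0.947
gripper_force: 0.0
t: 40.65
position: [0.5923, -0.3347, 0.2092]
orientation: [[-0.005, 1.0, 0.001], [1.0, 0.005, -0.001], [-0.001, 0.001, -1.0]]
force: [-0.3, -0.4, -0.4]
width: 0.951
gripper_force: 0.0
t: 41.28
position: [0.3901, -0.1346, 0.2076]
orientation: [[-0.005, 1.0, 0.002], [1.0, 0.005, -0.001], [-0.001, 0.002, -1.0]]
force: [0.6, 0.6, 1.0]
width: 0.95
gripper_force: 0.0
t: 41.9
position: [0.3914, -0.1359, 0.2061]
orientation: [[-0.005, 1.0, -0.0], [1.0, 0.005, 0.0], [0.0, -0.0, -1.0]]
force: [-0.6, 0.3, -0.2]
width: 0.95
gripper_force: 0.0
top round_peg 0.87 [[0.412, 0.359, 0.013], [0.425, 0.366, 0.067], [0.439, 0.388, 0.074]] top [0.426 0.373 0.072]
top square_peg 0.54 [[0.415, 0.246, 0.019], [0.428, 0.254, 0.071], [0.444, 0.275, 0.074]] 
[... 939 characters left out ...]
.015]
side square_peg 0.42 [[0.414, 0.247, 0.034], [0.43, 0.262, 0.074], [0.439, 0.274, 0.076]] top [0.427 0.265 0.074]
side beaker 0.62 [[0.52, -0.189, 0.012], [0.545, -0.168, 0.054], [0.573, -0.136, 0.077]] top [ 0.545 -0.162  0.074]
side wash_tub 0.92 [[0.362, -0.402, 0.003], [0.442, -0.332, 0.007], [0.502, -0.264, 0.047]] top [ 0.435 -0.335  0.045]
side cutlery_tray 0.64 [[0.579, 0.232, 0.004], [0.599, 0.237, 0.01], [0.616, 0.298, 0.027]] top [0.583 0.218 0.037]
side pot_stand 0.97 [[0.548, -0.376, 0.002], [0.574, -0.351, 0.008], [0.63, -0.29, 0.018]] top [ 0.579 -0.345  0.015]
side pegboard 0.97 [[0.383, 0.236, 0.009], [0.412, 0.329, 0.032], [0.46, 0.399, 0.075]] top [0.425 0.316 0.073]
```

View pics/f_top.png

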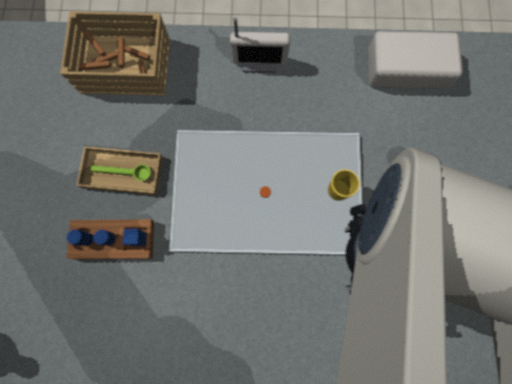

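View pics/f_side.png

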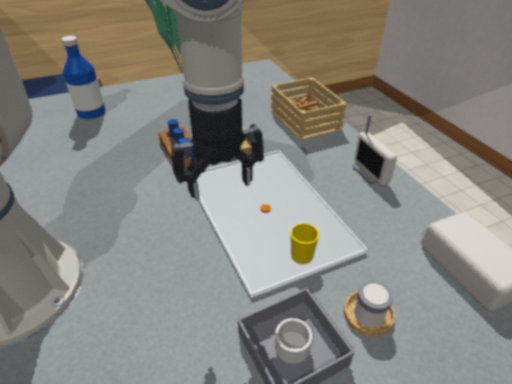

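The top view shows the spoon bowl up along its tray at (122,171) and the three pegs level at (104,238), with the beaker in place. The side view shows the ramekin upright in the tub at (293,340) and the pot upright in its stand at (372,308). The measured heights and centres all fit the limits, so I'm handing in.

```bash
python3 -c "
from station import *
print(sign_off())"
```

```text
the job is handed in; nothing more can be done
None
```

The tray is cleared and the job handed in at about 42 s: the final pictures show the ramekin, spoon, snack pot and both pegs in place and the beaker unmoved, but the hand-in returned no verdict, and the wrist force reached about 50 N (limit 120 N) when the pot was set down.

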